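# Set out two drawer banks on the check easels

### The job

Set out the four finished drawer fronts (those with bar pulls) on the two check easels for inspection: the walnut fronts on the white-faced easel and the white fronts on the blue-faced one. On each easel lay them flat, pulls up, centred and square: the deep front down against the bottom lip, and the shallow front right above it with its edge against the deep one, as the drawers will sit in the cabinet. Lay them down gently, and leave the bare MDF front, pencil, tape measure and glue bottle where they are.

Things in the scene. Friction and masses are not known exactly. Their poses are not given: they have to be found in the camera images.
- walnut_deep: Deep finished drawer front: dark brown walnut board 60 x 130 x 18 mm with a steel bar pull on its face. Bar 10 x 10 mm, 86 mm long, parallel to the 130 mm edges over the middle of the board, its centre line 45 mm above the underside. About 160 g (+-30 %). Origin: centre of the underside; x across the 60 mm depth, y along the 130 mm length, z out of the face.
- walnut_shallow: Shallow finished drawer front: dark brown walnut board 40 x 130 x 18 mm with a steel bar pull on its face. Bar 10 x 10 mm, 86 mm long, parallel to the 130 mm edges over the middle of the board, its centre line 45 mm above the underside. About 120 g (+-30 %). Origin: centre of the underside; x across the 40 mm depth, y along the 130 mm length, z out of the face.
- white_deep: Deep finished drawer front: painted white board 60 x 130 x 18 mm with a steel bar pull on its face. Bar 10 x 10 mm, 86 mm long, parallel to the 130 mm edges over the middle of the board, its centre line 45 mm above the underside. About 160 g (+-30 %). Origin: centre of the underside; x across the 60 mm depth, y along the 130 mm length, z out of the face.
- white_shallow: Shallow finished drawer front: painted white board 40 x 130 x 18 mm with a steel bar pull on its face. Bar 10 x 10 mm, 86 mm long, parallel to the 130 mm edges over the middle of the board, its centre line 45 mm above the underside. About 120 g (+-30 %). Origin: centre of the underside; x across the 40 mm depth, y along the 130 mm length, z out of the face.
- easel_white: Fixed easel: white board 180 mm wide, 128 mm long above the lip, rising at 30 degrees away from the robot to 90 mm; pale wood lip 12 mm high, 12 mm thick at its low edge. Origin: on the face at the lip's inner side, mid-width, 26 mm above the bench; x up the slope, y along the lip, z out of the face. Seated fronts have origins near x = 30 (deep) and 80 mm (shallow), y = z = 0.
- easel_blue: Fixed easel: dark blue board 180 mm wide, 128 mm long above the lip, rising at 30 degrees away from the robot to 90 mm; pale wood lip 12 mm high, 12 mm thick at its low edge. Origin: on the face at the lip's inner side, mid-width, 26 mm above the bench; x up the slope, y along the lip, z out of the face. Seated fronts have origins near x = 30 (deep) and 80 mm (shallow), y = z = 0.
- bare_front: Unfinished tan MDF drawer front without a pull, 130 x 60 x 18 mm, two small dark holes in its face; not part of the job. Origin: centre of the underside, y along its length.
- pencil: Flat red carpenter's pencil lying on the bench, 172 x 15 x 8 mm, along its own y; not part of the job. Origin: underside, about the middle.
- tape_measure: Yellow and black tape measure standing on its narrow side, 72 x 44 x 66 mm high; not part of the job. Origin: centre of the underside.
- glue_bottle: Glue bottle, amber with a green band and an orange nozzle, 60 mm diameter, 168 mm tall, upright; not part of the job. Origin: centre of the underside.
Mind the look-alikes: they are no part of the job. Leave any pink or purple look-alike of the white_shallow alone.

How it is judged:
By the outcome, as a careful person would: the job done as asked, in the order asked, and still so for the second after the job is handed in, with the robot touching nothing.
It also fails if it takes over 112 s, if anything falls off the work surface, if the arm or the gripper's body presses on something with over 40 N, if the wrist force passes 120 N, or if a joint passes its speed limit or range.

### The arm

A 6-joint arm with a two-finger parallel gripper is mounted at the origin on the work surface. World frame = base frame: x ahead of the robot, y to its left, z up, the work surface at z = 0. Lengths are in m, angles in rad, forces in N, time in s.
With the tool pointing down it reaches from about 0.275 to 0.85 m from the base axis. Payload 19 kg.
Tool frame: the origin (TCP) lies at the very end of the fingers, on their centre line; the grasp point (between the pads) lies 19 mm behind it; z points along the fingers, y is the line along which they close (so a half turn about z gives the same grasp; the last joint's range is limited). The gripper opens to 85 mm and grips with 20 to 120 N. Pads are 22 mm wide; open, the fingers measure 114 mm over their backs; the gripper's body (76 mm by 85 mm) begins 54 mm behind the grasp point. The pads swing forward as they close: fully open they stand 13 mm farther back than shut.
Start: joints at [1.054, 0.15, 1.437, -0, 1.554, -0.134], TCP at [0.215, 0.533, 0.231] pointing down, gripper open.
Joint ranges: [-2.8, 2.8], [-0.68, 2.1], [0.12, 2.68], [-1.39, 4.53], [0.16, 2.79], [-2.81, 2.81]. Speed limits (rad/s): [1.89, 1.89, 2.22, 3.01, 3.01, 3.01].

### API

Orientations are given as a unit quaternion [x, y, z, w].
In Python, from station import env, imaging gives the robot as it stands.
- The arm moves only by the shell command python3 -m crank 'ROWS'. ROWS is JSON, a list of rows, each a list of 7 numbers: the turn, a rotation vector about the tool's x, y, z in rad, then the shift along the tool's x, y, z in m, then the closure, from 0 (fully open) to 1 (shut). In form: [[rx, ry, rz, dx, dy, dz, gripper], ...]. A call has 1 to 5 rows; each row is the pose to reach, as a shift and turn from the pose commanded when the call began, along the tool's axes at that moment; what a row does not reach only later rows make up. A row lasts 1/8 s, in which the tool goes at most 62.5 mm and 10.7 degrees, less where a joint would pass 70% of its speed; a pose out of reach is approached as far as the arm can. A call with a gripper value outside its range is refused whole. The fingers move at their own pace and stop on an object; the grip force is fixed at half the most. Time passes only in rows, so rows that repeat a pose let the fingers close. It gives the time, the measured TCP pose, the force, the opening and the grip force at its end, in the units of the state.
- env.sense(): the state, without advancing time (a new reading comes with each control period).
- imaging.snapshot(name): name is "scene" or "side" or "wrist"; returns a dict with "img" (384x512x3 uint8, red, green, blue), "mtx" (3x3 intrinsics, pixels), "origin" and "orientation" of the camera in the world; the wrist camera has in their place "T_tool_cam" (4x4, takes a point from camera to tool coordinates, whose origin is the TCP and whose axes are the flange's). Camera axes: x right, y down, z forward; pixel columns grow to the right and rows downward; lengths in m; the calibration is good to about 2 mm. A picture is of the moment at which its call begins: read the wrist's pose just before it. There is no depth.
- env.hand_in(): hands the job in; it is judged then, once.
The state is a dict: "clock": time; "q": joint angles; "dq": joint speeds; "tau": joint torques, N m; "ee_pos": TCP position; "ee_rot": TCP orientation; "wrist_force": force on the tool from outside, world axes, zero at the start; "wrist_torque": the same for the moment, N m; "grip_width": opening from 0.0 (shut) to 1.0 (fully open); "grasp_force": force on a finger pad.
Only numpy, scipy, OpenCV 4.12 (cv2) and the standard library are available. Lean on these libraries where they do the work, as an engineer would, in place of code of your own. Each camera call takes 0.05 s, during which the arm holds its last target. There are 200 camera calls.

## Working session

There is one attempt and no reset: what is moved stays moved. The work goes in short steps, Python scripts to look and compute and a shell command to move; the robot and the scene stay as the last step left them, time stands still between calls to the robot, and variables do not carry over. Pictures are saved under pics/ and viewed, at most 14 in all, crops included, and the job is handed in when it is done.

```bash
ls; mkdir -p pics; python3 - <<'E'
from station import env, imaging
import cv2
for n in ("scene","side"):
    s=imaging.snapshot(n)
    cv2.imwrite(f"pics/{n}0.png",cv2.resize(s["img"][:,:,::-1],(768,576)))
    print(n,s["mtx"],s["origin"],s["orientation"])
s=imaging.snapshot("wrist");print(s["T_tool_cam"]);
print(env.sense())
E
```

```text
pics
scene [[434.9609272    0.         247.48188285]
 [  0.         434.9609272  189.0311742 ]
 [  0.           0.           1.        ]] [1.43101593 0.38990691 0.96303594] [ 0.51281395  0.74924241 -0.34924919 -0.2316952 ]
side [[467.37890825   0.         251.79571307]
 [  0.         467.37890825 190.49131389]
 [  0.           0.           1.        ]] [-0.15283244 -0.72979645  1.21031069] [ 0.88282646 -0.33052619  0.11288324 -0.31404976]
[[ 3.81975276e-04 -9.54864396e-01 -2.97041813e-01  7.52615323e-02]
 [ 9.99999902e-01  2.98382792e-04  3.26755798e-04  3.64455213e-05]
 [-2.23375312e-04 -2.97041909e-01  9.54864417e-01 -1.43233581e-01]
 [ 0.00000000e+00  0.00000000e+00  0.00000000e+00  1.00000000e+00]]
{'clock': 0.15, 'q': array([ 1.05403927e+00,  1.50887067e-01,  1.43785133e+00, -1.98820131e-05,
        1.55380311e+00, -1.33970996e-01]), 'dq': array([-0.00172333, -0.00235933, -0.00384635, -0.00158245,  0.00322845,
       -0.00019823]), 'tau': array([ 5.47970107e-03, -7.13380980e+01, -5.71042085e+01,  1.07505875e-04,
        7.27723993e-03,  2.87253783e-05]), 'ee_pos': array([0.2146828 , 0.53321997, 0.23082127]), 'ee_rot': array([ 1.90226481e-01,  9.81740119e-01, -4.52711365e-04, -1.42233764e-04]), 'wrist_force': array([-0.71876109,  0.12351092, -0.55717062]), 'wrist_torque': array([ 0.03543768, -0.03333208, -0.04117489]), 'grasp_force': 0.0, 'grip_width': 0.99874010616048}
```

View pics/scene0.png

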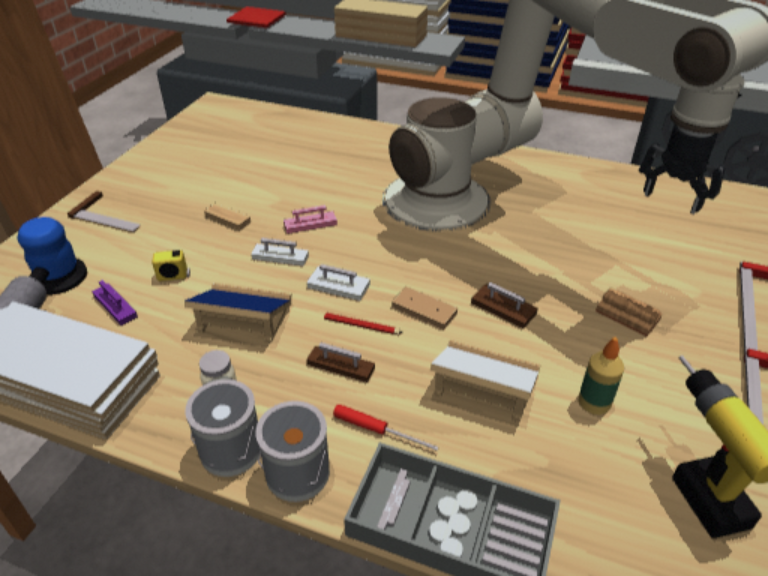

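View pics/side0.png

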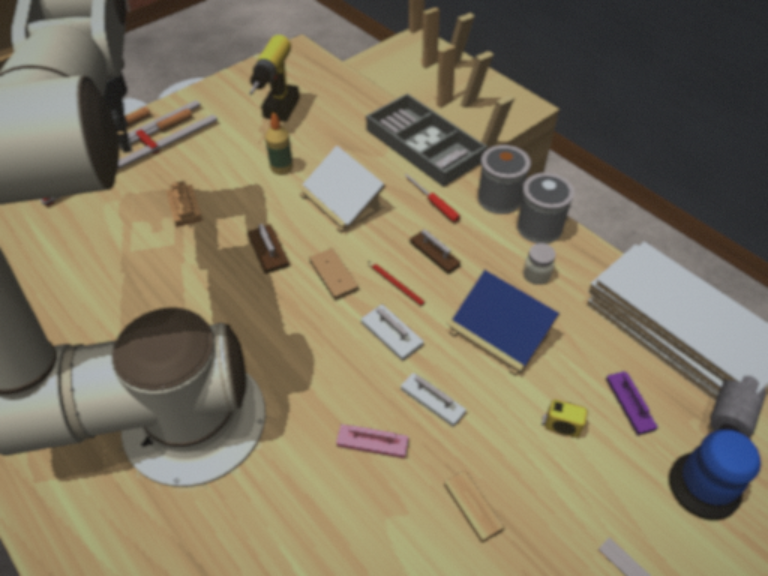

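The scene picture shows walnut deep at (504,303), walnut shallow (341,361), white deep (338,281), white shallow (280,251), the blue easel at (239,311) and the white easel at (485,379). The pink (310,218) and purple (114,302) ones are look-alikes. I'll enlarge the part that matters in both views.

```bash
python3 - <<'E'
from station import env, imaging
import cv2
b=imaging.snapshot("side")["img"][:,:,::-1]
c=b[90:290,155:385]; cv2.imwrite("pics/side_c.png",cv2.resize(c,None,fx=3,fy=3,interpolation=cv2.INTER_CUBIC)[:600])
b=imaging.snapshot("scene")["img"][:,:,::-1]
c=b[150:290,115:375]; cv2.imwrite("pics/scene_c.png",cv2.resize(c,None,fx=3,fy=3,interpolation=cv2.INTER_CUBIC))
E
```

```text
(no output)
```

View pics/side_c.png

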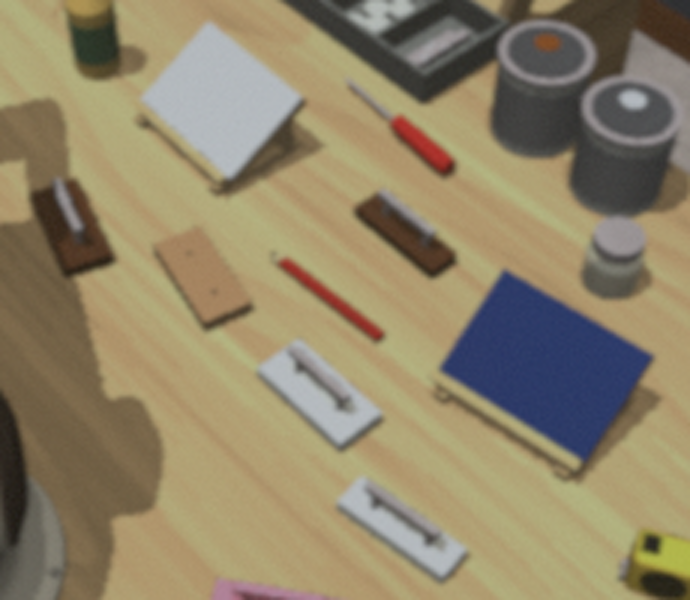

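View pics/scene_c.png

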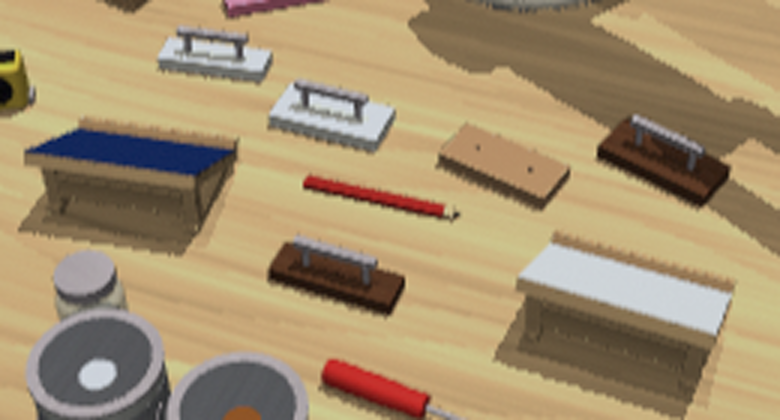

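The crops show the corners and bar ends of all four fronts and both easel faces. In the side crop, the blue face corners are (505,270), (652,356), (583,460), (441,370). The white face corners are (208,23), (303,101), (228,182), (141,100).

```bash
cat > h.py <<'E'
import numpy as np, cv2
from scipy.spatial.transform import Rotation as R
from scipy.optimize import least_squares
from station import env, imaging
FI=R.from_euler('y',-30,degrees=True)
def proj(P,K,o,Rc): 
    c=(np.asarray(P)-o)@Rc; return c[:,:2]/c[:,2:]*K[0,0]+K[:2,2]
def wcam():
    st=env.sense(); s=imaging.snapshot("wrist"); T=s["T_tool_cam"]; Rt=R.from_quat(st["ee_rot"]).as_matrix()
    return s["img"],s["mtx"],st["ee_pos"]+Rt@T[:3,3],Rt@T[:3,:3]
def place(p,L,z0=0,easel=False):   # p=x,y,yaw
    L=np.asarray(L,float)
    if easel: L=FI.apply(L)
    return R.from_euler('z',p[2]).apply(L)+[p[0],p[1],.026 if easel else z0]
def fit(obs,p0,easel=False):  # obs: list of (K,o,Rc,L,px)
    f=lambda p:np.concatenate([(proj(place(p,L,easel=easel),K,o,Rc)-px).ravel() for K,o,Rc,L,px in obs])
    r=least_squares(f,p0,loss='soft_l1'); return r.x,np.abs(r.fun).reshape(-1,2).max(1)
def delta(pos,quat):
    "rotvec & shift in the current tool frame to reach a target (from measured pose)"
    st=env.sense(); r0=R.from_quat(st["ee_rot"]); rt=R.from_quat(quat)
    rv=(r0.inv()*rt).as_rotvec()
    # half-turn equivalent
    rv2=(r0.inv()*rt*R.from_euler('z',np.pi)).as_rotvec()
    return (rv,rv2),r0.inv().apply(np.asarray(pos)-st["ee_pos"])
E
python3 - <<'E'
from h import *
cam={}
for n in("side","scene"):
    s=imaging.snapshot(n); cam[n]=(s["mtx"],np.array(s["origin"]),R.from_quat(s["orientation"]).as_matrix())
px=lambda n,a:np.array(a)/3+({"side":(155,90),"scene":(115,150)}[n])-.33
bar=[[0,.043,.048],[0,-.043,.048]]
D={'walnut_deep':(.06,[(32,195),(75,180),(112,255),(68,270)],[(59,183),(78,232)],[(633,122),(697,152)]),
'walnut_shallow':(.04,[(357,210),(381,192),(455,256),(433,270)],[(382,195),(433,240)],[(296,243),(375,265)]),
'white_deep':(.06,[(259,367),(298,341),(381,412),(341,440)],[(293,350),(353,407)],[(298,86),(365,103)]),
'white_shallow':(.04,[(340,497),(362,478),(467,552),(443,573)],[(367,484),(443,542)],[(178,34),(246,39)])}
for k,(w,c,b,bs) in D.items():
    h=w/2; L=[[-h,.065,.018],[h,.065,.018],[h,-.065,.018],[-h,-.065,.018]]
    x,r=fit([(*cam["side"],L,px("side",c)),(*cam["side"],bar,px("side",b)),(*cam["scene"],bar[::-1],px("scene",bs))],[.5,0,0])
    print(k,x.round(4),r.round(1))
for k,c in {'blue':[(505,270),(652,356),(583,460),(441,370)],'white':[(208,23),(303,101),(228,182),(141,100)]}.items():
    L=[[.128,.09,0],[.128,-.09,0],[0,-.09,.012],[0,.09,.012]]
    x,r=fit([(*cam["side"],L,px("side",c))],[.5,0,0],True); print(k,x.round(4),r.round(1))
E
```

```text
walnut_deep [ 0.3584  0.2604 -0.3068] [0.5 1.5 1.1 1.3 0.8 0.8 1.8 1.2]
walnut_shallow [ 6.384e-01 -3.000e-04 -2.540e-02] [1.  0.4 1.1 0.9 1.2 1.7 2.4 1.6]
white_deep [ 0.4177 -0.1017  0.0133] [0.4 1.2 1.1 1.6 0.8 3.  1.5 1.6]
white_shallow [ 0.3706 -0.2743  0.1359] [1.1 1.3 0.6 1.9 0.7 2.2 1.9 0.3]
blue [ 0.5367 -0.2581  0.1674] [0.4 1.1 0.7 1.9]
white [ 0.5327  0.2709 -0.0134] [0.5 0.5 0.5 1.6]
```

```bash
cat >> h.py <<'E'
def qtool(psi,tilt=0):
    "tool y along heading psi, z down; tilt=30deg -> z into easel face"
    c,s=np.cos(psi),np.sin(psi)
    M=np.array([[-s,c,0],[c,s,0],[0,0,-1.]])
    M=M.T if False else np.column_stack([[-s,c,0],[c,s,0],[0,0,-1]])
    if tilt: M=R.from_rotvec(np.array([-s,c,0])*-np.radians(tilt)).as_matrix()@M
    return R.from_matrix(M).as_quat()
def show(*goals):
    "print the moves, each one from the pose before; goals (pos,quat)"
    st=env.sense(); p,r=st["ee_pos"],R.from_quat(st["ee_rot"])
    print("t",round(st["clock"],2),"tcp",p.round(4),"q",st["q"].round(2),"w",round(st["grip_width"],3),"gf",round(st["grasp_force"],1),"F",st["wrist_force"].round(1))
    for pos,q in goals:
        rt=R.from_quat(q)
        print("  rv",(r.inv()*rt).as_rotvec().round(4),"d",r.inv().apply(np.asarray(pos)-p).round(4)); p,r=np.asarray(pos),rt
def face(e,L):
    return place(e,[L],easel=True)[0]
E
python3 - <<'E'
from h import *
print(R.from_quat(qtool(0,30)).as_matrix().round(2))
show(([.47,.31,.30],qtool(0)),([.47,-.17,.3],qtool(0)))
E
```

```text
[[ 0.    0.87  0.5 ]
 [ 1.    0.    0.  ]
 [ 0.    0.5  -0.87]]
t 0.35 tcp [0.2148 0.5333 0.2312] q [ 1.05  0.15  1.44 -0.    1.55 -0.13] w 0.999 gf 0.0 F [ 0.2 -1.4  0.3]
  rv [-3.000e-04  2.000e-04  1.188e+00] d [-0.3202 -0.1118 -0.0688]
  rv [0. 0. 0.] d [-0.48  0.    0.  ]
```

```bash
python3 -m crank '[[0,0,1.188,-0.32,-0.112,-0.069,0],[0,0,1.188,-0.32,-0.112,-0.069,0],[0,0,1.188,-0.32,-0.112,-0.069,0],[0,0,1.188,-0.32,-0.112,-0.069,0],[0,0,1.188,-0.32,-0.112,-0.069,0]]'
python3 - <<'E'
from h import *
show(([.47,.31,.30],qtool(0)))
E
```

```text
clock: 0.98
ee_pos: [0.4463, 0.33, 0.2942]
ee_rot: [0.616, 0.788, 0.0, 0.0]
wrist_force: [0.2, 0.1, 1.0]
grip_width: 1.0
grasp_force: 0.0
t 0.97 tcp [0.4463 0.33   0.2942] q [0.5  0.1  1.37 0.   1.67 0.25] w 1.0 gf 0.0 F [0.2 0.1 1. ]
  rv [ 3.000e-04 -1.000e-04  2.444e-01] d [-0.0251  0.0181 -0.0058]
```

```bash
python3 -m crank '[[0,0,0.244,-0.025,0.018,-0.006,0],[0,0,0.244,-0.025,0.018,-0.006,0],[0,0,0.244,-0.025,0.018,-0.006,0]]'
python3 - <<'E'
from h import *
im,K,o,Rc=wcam(); np.savez("w1.npz",im=im,K=K,o=o,Rc=Rc)
cv2.imwrite("pics/w1.png",cv2.resize(im[:,:,::-1],None,fx=1.5625,fy=1.5625,interpolation=cv2.INTER_CUBIC)); print(K,o)
WD=[.3584,.2604,-.3068]
bar=[[0,.043,.048],[0,-.043,.048]]
print(proj(place(WD,bar),K,o,Rc)*1.5625)
L=[[.128,.09,0],[.128,-.09,0],[0,-.09,.012],[0,.09,.012]]
print(proj(place([.5327,.2709,-.0134],L,easel=True),K,o,Rc)*1.5625)
E
```

```text
clock: 1.35
ee_pos: [0.4689, 0.3115, 0.2995]
ee_rot: [0.705, 0.709, -0.0, -0.0]
wrist_force: [-0.3, 0.4, -0.7]
grip_width: 0.997
grasp_force: 0.0
[[277.1567772    0.         255.09669725]
 [  0.         277.1567772  192.12880198]
 [  0.           0.           1.        ]] [0.46914729 0.38729804 0.44270116]
[[292.94916511 261.54166002]
 [272.05175582 343.04178898]]
[[618.79969288 203.58752009]
 [585.34586044 403.1386565 ]
 [451.77150741 374.03098667]
 [462.90724698 196.02777497]]
```

View pics/w1.png

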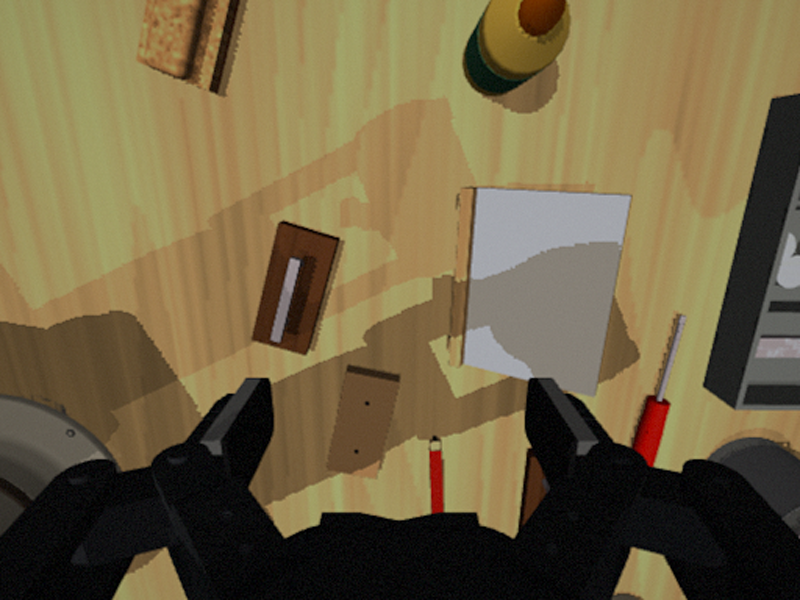

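The wrist picture (800 px wide) shows the walnut deep board with corners (281,222), (340,238), (308,354), (253,341) and bar ends (294,258), (277,342). The white easel's face corners are (631,194), (596,395), (463,363), (475,187).

```bash
python3 - <<'E'
from h import *
d=np.load("w1.npz");c=(d["K"],d["o"],d["Rc"]); px=lambda a:(np.array(a)+.5)/1.5625-.5
h=.03; L=[[-h,.065,.018],[h,.065,.018],[h,-.065,.018],[-h,-.065,.018]]
x,r=fit([(*c,L,px([(281,222),(340,238),(308,354),(253,341)])),(*c,[[0,.043,.05],[0,-.043,.05]],px([(294,258),(277,342)]))],[.36,.26,-.3]);print(x.round(4),r.round(1))
L=[[.128,.09,0],[.128,-.09,0],[0,-.09,0],[0,.09,0]]
e,r=fit([(*c,L,px([(631,194),(596,395),(463,363),(475,187)]))],[.53,.27,0],True);print(e.round(4),r.round(1))
q=qtool(x[2]); show(([x[0],x[1],.10],q),([x[0],x[1],.028],q))
E
```

```text
[ 0.3632  0.264  -0.2885] [1.2 0.8 0.8 0.6 1.8 0.7]
[ 0.5402  0.2789 -0.0116] [0.7 0.5 0.7 0.8]
t 1.4 tcp [0.4687 0.3118 0.2995] q [ 0.45  0.11  1.34 -0.    1.69  0.44] w 0.997 gf 0.0 F [ 0.4 -0.2 -1. ]
  rv [-2.000e-04  1.000e-04  2.964e-01] d [-0.047  -0.1058  0.1995]
  rv [0. 0. 0.] d [0.    0.    0.072]
```

```bash
python3 -m crank '[[0,0,0.296,-0.047,-0.106,0.18,0],[0,0,0.296,-0.047,-0.106,0.18,0],[0,0,0.296,-0.047,-0.106,0.18,0],[0,0,0.296,-0.047,-0.106,0.18,0],[0,0,0.296,-0.047,-0.106,0.18,0]]'
python3 - <<'E'
from h import *
im,K,o,Rc=wcam(); np.savez("w2.npz",im=im,K=K,o=o,Rc=Rc)
cv2.imwrite("pics/w2.png",cv2.resize(im[:,:,::-1],None,fx=1.5625,fy=1.5625,interpolation=cv2.INTER_CUBIC))
x=[.3632,.264,-.2885];q=qtool(x[2]);print(proj(place(x,[[0,.043,.05],[0,-.043,.05],[-.03,.065,.018],[.03,.065,.018]]),K,o,Rc)*1.5625);show(([x[0],x[1],.028],q))
E
```

```text
clock: 2.02
ee_pos: [0.3617, 0.264, 0.1188]
ee_rot: [0.801, 0.599, -0.001, -0.0]
wrist_force: [0.5, 0.1, 0.4]
grip_width: 1.001
grasp_force: 0.0
[[400.48753836 234.69073774]
 [400.02612272 391.29571877]
 [345.42696979 185.20049747]
 [455.51489026 185.39535922]]
t 2.08 tcp [0.363  0.2645 0.1202] q [ 0.46 -0.05  1.87 -0.    1.31  0.75] w 1.003 gf 0.0 F [0.7 0.3 1.2]
  rv [ 0.0003 -0.0002  0.0008] d [-0.0005  0.0003  0.0922]
```

View pics/w2.png

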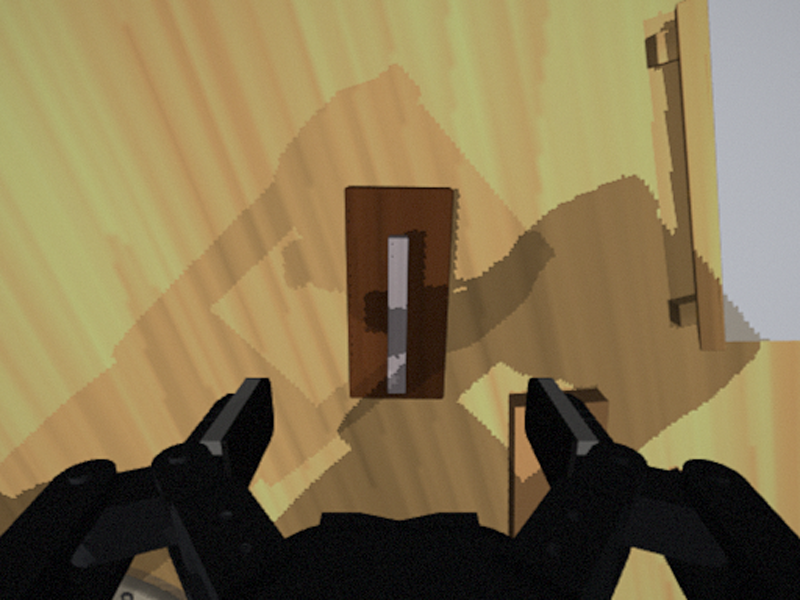

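The bar is at (398,237)–(398,392), about 1 mm from the prediction. I'll go down and grasp.

```bash
python3 -m crank '[[0,0,0,-0.001,0,0.05,0],[0,0,0,-0.001,0,0.08,0],[0,0,0,-0.001,0,0.093,0],[0,0,0,-0.001,0,0.093,0],[0,0,0,-0.001,0,0.093,1]]'
python3 -m crank '[[0,0,0,0,0,0,1],[0,0,0,0,0,0,1],[0,0,0,0,0,0,1],[0,0,0,0,0,0,1]]'
python3 - <<'E'
from h import *
show()
E
```

```text
clock: 2.7
ee_pos: [0.3637, 0.2636, 0.028]
ee_rot: [0.802, 0.598, 0.001, 0.0]
wrist_force: [0.0, 0.9, 1.0]
grip_width: 0.818
grasp_force: 0.0
clock: 3.2
ee_pos: [0.3629, 0.2632, 0.0269]
ee_rot: [0.802, 0.598, 0.0, 0.0]
wrist_force: [-1.9, -1.4, 5.9]
grip_width: 0.104
grasp_force: 59.1
t 3.2 tcp [0.3629 0.2632 0.0269] q [ 0.46  0.06  1.98 -0.    1.1   0.74] w 0.104 gf 59.1 F [-1.9 -1.4  5.9]
```

```bash
python3 -m crank '[[0,0,0,0,0,-0.05,1],[0,0,0,0,0,-0.1,1],[0,0,0,0,0,-0.12,1],[0,0,0,0,0,-0.12,1]]'
python3 - <<'E'
from h import *
e=[.5402,.2789,-.0116];q=qtool(e[2],30)
show((face(e,[.034,0,.0269+.06]),q),(face(e,[.034,0,.0269+.004]),q))
E
```

```text
clock: 3.7
ee_pos: [0.3632, 0.2634, 0.1476]
ee_rot: [0.802, 0.598, 0.001, 0.0]
wrist_force: [-0.9, 0.4, -2.1]
grip_width: 0.098
grasp_force: 59.1
t 3.7 tcp [0.3632 0.2634 0.1476] q [ 0.46 -0.07  1.84 -0.    1.37  0.74] w 0.098 gf 59.1 F [-0.9  0.4 -2.1]
  rv [-0.5183  0.0715 -0.2718] d [0.0615 0.1517 0.0297]
  rv [0. 0. 0.] d [0.    0.    0.056]
```

```bash
python3 -m crank '[[-0.13,0.018,-0.068,0.015,0.038,0,1],[-0.26,0.036,-0.136,0.031,0.076,0.005,1],[-0.39,0.054,-0.204,0.046,0.114,0.015,1],[-0.518,0.0715,-0.272,0.0615,0.152,0.03,1],[-0.518,0.0715,-0.272,0.0615,0.152,0.03,1]]'
python3 - <<'E'
from h import *
e=[.5402,.2789,-.0116];q=qtool(e[2],30)
im,K,o,Rc=wcam(); np.savez("w3.npz",im=im,K=K,o=o,Rc=Rc)
cv2.imwrite("pics/w3.png",cv2.resize(im[:,:,::-1],None,fx=1.5625,fy=1.5625,interpolation=cv2.INTER_CUBIC))
print(proj(place(e,[[.128,.09,0],[.128,-.09,0],[0,.09,0],[0,.09,.012]],easel=True),K,o,Rc)*1.5625)
show((face(e,[.034,0,.0269+.004]),q))
E
```

```text
clock: 4.32
ee_pos: [0.5248, 0.278, 0.1124]
ee_rot: [0.687, 0.68, 0.178, 0.183]
wrist_force: [-0.7, -0.6, -1.1]
grip_width: 0.099
grasp_force: 59.1
[[600.97750024 132.49399109]
 [558.66376731 448.81597844]
 [336.94013619 131.74289103]
 [333.21574186 129.87567144]]
t 4.38 tcp [0.5247 0.2781 0.1139] q [ 0.49  0.03  1.91 -0.35  0.78  0.7 ] w 0.103 gf 59.1 F [-0.4 -0.3 -1.4]
  rv [-0.0072  0.0027  0.0011] d [0.0011 0.0039 0.0529]
```

View pics/w3.png

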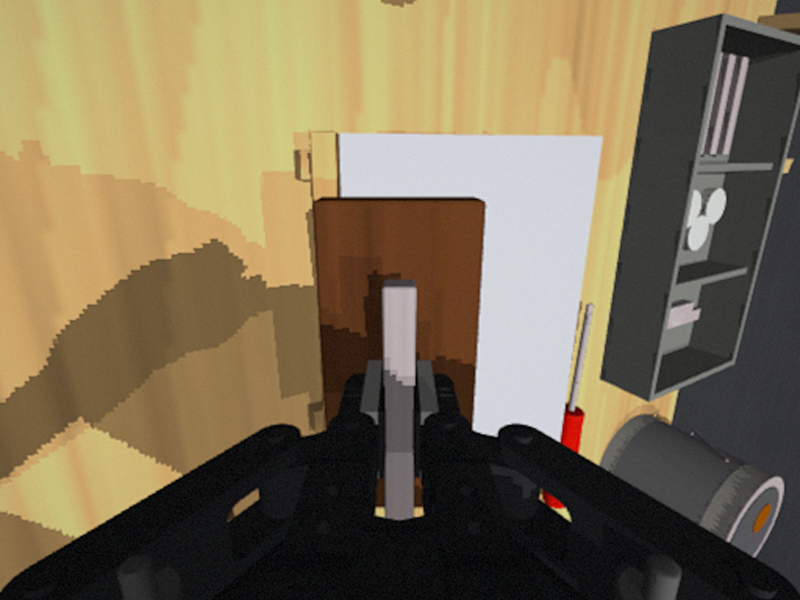

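```bash
python3 - <<'E'
from h import *
d=np.load("w3.npz");c=(d["K"],d["o"],d["Rc"]); px=lambda a:(np.array(a)+.5)/1.5625-.5
L=[[.128,.09,0],[0,.09,0]]
e,r=fit([(*c,L,px([(602,136),(340,134)]))],[.54,.28,0],True);print(e.round(4),r.round(1))
T=imaging.snapshot("wrist")["T_tool_cam"]
f=lambda p:(proj([[.065+p[0],-.03+p[1],.0089],[.065+p[0],.03+p[1],.0089],[.043+p[0],p[1],-.0231]],c[0],T[:3,3],T[:3,:3])-px([(316,200),(485,200),(400,283)])).ravel()
r=least_squares(f,[0,0]);print(r.x.round(4),r.fun.round(1))
E
```

```text
[ 0.5409  0.278  -0.0169] [0.3 0.2]
[-0.      0.0013] [-2.2 -0.8  1.9 -0.8  0.3  1.6]
```

```bash
python3 - <<'E'
from h import *
e=[.5406,.2783,-.0145];q=qtool(e[2],30)
show((face(e,[.034,0,.0269+.004]),q))
E
```

```text
t 4.42 tcp [0.525  0.2783 0.1151] q [ 0.49  0.03  1.91 -0.35  0.78  0.7 ] w 0.105 gf 59.1 F [ 0.3  0.5 -1.6]
  rv [-0.0061  0.0006  0.0028] d [0.0002 0.0033 0.0541]
```

```bash
python3 -m crank '[[-0.006,0.001,0.003,0,0.004,0.03,1],[-0.006,0.001,0.003,0,0.004,0.05,1],[-0.006,0.001,0.003,0,0.004,0.054,1],[-0.006,0.001,0.003,0,0.004,0.054,1],[-0.006,0.001,0.003,0,0.004,0.054,1]]'
cat >> h.py <<'E'
def rel(e):
    "tool pose and force in easel axes"
    st=env.sense(); A=R.from_euler('z',e[2])*FI
    p=A.inv().apply(st["ee_pos"]-[e[0],e[1],.026]); print("face mm",(p*1e3).round(1),"rv",(R.from_quat(qtool(e[2],30)).inv()*R.from_quat(st["ee_rot"])).as_rotvec().round(3),"F",A.inv().apply(st["wrist_force"]).round(1),"T",round(st["clock"],1),"w",round(st["grip_width"],3))
EW=[.5406,.2783,-.0145]
E
python3 -c "
from h import *
rel(EW)"
for i in 1; do python3 -m crank '[[0,0,0,0,0,0.002,1],[0,0,0,0,0,0.004,1],[0,0,0,0,0,0.004,1]]'; python3 -c "
from h import *
rel(EW)"; done
```

```text
clock: 5.05
ee_pos: [0.5563, 0.2786, 0.0728]
ee_rot: [0.687, 0.678, 0.184, 0.185]
wrist_force: [-0.2, 0.1, -1.1]
grip_width: 0.099
grasp_force: 59.2
face mm [37.   0.5 32.7] rv [-0.004  0.002  0.   ] F [-0.7  0.1 -0.9] T 5.0 w 0.099
clock: 5.42
ee_pos: [0.5584, 0.2783, 0.0683]
ee_rot: [0.687, 0.678, 0.183, 0.185]
wrist_force: [-0.3, -0.7, -0.4]
grip_width: 0.102
grasp_force: 59.3
face mm [36.5  0.2 27.7] rv [-0.004  0.002 -0.   ] F [-0.4 -0.7 -0.2] T 5.4 w 0.102
```

```bash
r(){ python3 -c "
from h import *
rel(EW)"; }
python3 -m crank '[[0,0,0,0,0,0.001,1],[0,0,0,0,0,0.001,1]]' >/dev/null; r
python3 -m crank '[[0,0,0,0,0,0.001,1],[0,0,0,0,0,0.001,1]]' >/dev/null; r
python3 -m crank '[[0,0,0,0,-0.002,0,1],[0,0,0,0,-0.002,0,1]]' >/dev/null; r
python3 -m crank '[[0,0,0,0,-0.002,0,1],[0,0,0,0,-0.002,0,1]]' >/dev/null; r
```

```text
face mm [36.6  0.2 27.6] rv [-0.004  0.001 -0.   ] F [-7.3 -3.9 21.5] T 5.7 w 0.103
face mm [36.7  0.3 27.5] rv [-0.004  0.001 -0.   ] F [-14.8  -8.5  49.5] T 5.9 w 0.1
face mm [36.6  0.3 27.5] rv [-0.007  0.002  0.   ] F [ 0.1 -9.  34.8] T 6.2 w 0.101
face mm [35.6  0.8 27.5] rv [-0.009  0.003  0.   ] F [ 7.  -6.3 25.8] T 6.4 w 0.1
```

```bash
r(){ python3 -c "
from h import *
rel(EW)"; }
python3 -m crank '[[0,0,0,0,-0.001,-0.0006,1],[0,0,0,0,-0.001,-0.0006,1]]' >/dev/null; r
python3 -m crank '[[0,0,0,0,-0.0015,-0.0003,1],[0,0,0,0,-0.0015,-0.0003,1]]' >/dev/null; r
python3 -m crank '[[0,0,0,0,-0.001,0,1],[0,0,0,0,-0.001,0,1]]' >/dev/null; r
python3 -m crank '[[0,0,0,0,-0.001,0,1],[0,0,0,0,-0.001,0,1]]' >/dev/null; r
```

```text
face mm [33.7  0.9 27.6] rv [-0.007  0.003  0.   ] F [ 3.1 -1.4 16.5] T 6.7 w 0.1
face mm [31.6  0.8 27.6] rv [-0.007  0.003  0.   ] F [ 3.4  0.2 12.2] T 6.9 w 0.106
face mm [30.8  0.8 27.6] rv [-0.007  0.003  0.   ] F [ 4.3 -0.7 11.5] T 7.2 w 0.1
face mm [29.8  0.8 27.6] rv [-0.007  0.003  0.   ] F [ 4.7 -1.2 10.2] T 7.4 w 0.105
```

```bash
r(){ python3 -c "
from h import *
rel(EW)"; }
python3 -m crank '[[0,0,0,0,-0.0008,0,1],[0,0,0,0,-0.0008,0,1]]' >/dev/null; r
python3 -m crank '[[0,0,0,0,-0.0008,0,1],[0,0,0,0,-0.0008,0,1]]' >/dev/null; r
```

```text
face mm [29.2  0.8 27.6] rv [-0.007  0.003  0.   ] F [ 4.7 -0.   9.7] T 7.7 w 0.103
face mm [28.8  0.8 27.7] rv [-0.008  0.003  0.   ] F [ 7.4 -1.1 10.4] T 7.9 w 0.102
```

```bash
r(){ python3 -c "
from h import *
rel(EW)"; }
python3 -m crank '[[0,0,0,0,-0.0006,0,1],[0,0,0,0,-0.0006,0,1]]' >/dev/null; r
python3 -m crank '[[0,0,0,0,-0.0003,0,1],[0,0,0,0,-0.0003,0,1]]' >/dev/null; r
```

```text
face mm [28.6  0.8 27.8] rv [-0.008  0.003  0.   ] F [10.3 -2.5  9.9] T 8.2 w 0.1
face mm [28.6  0.8 27.9] rv [-0.009  0.003  0.   ] F [10.5 -4.5 10.4] T 8.4 w 0.099
```

```bash
python3 -m crank '[[0,0,0,0,0,0,0.7],[0,0,0,0,0,0,0.5],[0,0,0,0,0,0,0.5],[0,0,0,0,0,-0.03,0.5],[0,0,0,0,0,-0.09,0.4]]'
python3 -m crank '[[0,0,0,0,0,-0.03,0.2],[0,0,0,0,0,-0.03,0]]'
python3 - <<'E'
from h import *
x=[.644,.02,-.025]
show(([x[0],x[1],.19],qtool(x[2])))
E
```

```text
clock: 9.05
ee_pos: [0.5031, 0.2782, 0.1382]
ee_rot: [0.688, 0.678, 0.181, 0.184]
wrist_force: [-0.5, 0.5, 0.8]
grip_width: 0.601
grasp_force: 0.0
clock: 9.3
ee_pos: [0.489, 0.2797, 0.1679]
ee_rot: [0.687, 0.678, 0.185, 0.185]
wrist_force: [0.6, 0.7, -0.6]
grip_width: 0.979
grasp_force: 0.0
t 9.3 tcp [0.489  0.2797 0.1679] q [ 0.53 -0.09  1.91 -0.34  0.89  0.7 ] w 0.979 gf 0.0 F [ 0.6  0.7 -0.6]
  rv [ 0.5304 -0.0064  0.0112] d [-0.2577  0.1481  0.0603]
```

```bash
python3 -m crank '[[0.53,-0.006,0.011,-0.258,0.148,0.06,0],[0.53,-0.006,0.011,-0.258,0.148,0.06,0],[0.53,-0.006,0.011,-0.258,0.148,0.06,0],[0.53,-0.006,0.011,-0.258,0.148,0.06,0],[0.53,-0.006,0.011,-0.258,0.148,0.06,0]]' | tail -1
python3 -m crank '[[0,0,0,0,0,0,0],[0,0,0,0,0,0,0]]'
python3 - <<'E'
from h import *
im,K,o,Rc=wcam(); np.savez("w4.npz",im=im,K=K,o=o,Rc=Rc)
cv2.imwrite("pics/w4.png",cv2.resize(im[:,:,::-1],None,fx=1.5625,fy=1.5625,interpolation=cv2.INTER_CUBIC))
x=[.644,.005,-.025];q=qtool(x[2]);print(proj(place(x,[[0,.043,.05],[0,-.043,.05],[-.02,.065,.018],[.02,.065,.018]]),K,o,Rc)*1.5625);show(([x[0],x[1],.1],q))
E
```

```text
grasp_force: 0.0
clock: 10.18
ee_pos: [0.6434, 0.0187, 0.1862]
ee_rot: [0.716, 0.698, -0.002, -0.001]
wrist_force: [0.2, 1.1, 0.3]
grip_width: 0.998
grasp_force: 0.0
[[399.98198489 240.23938139]
 [400.00212545 361.34617311]
 [371.63877329 201.54541155]
 [428.51954524 201.50344289]]
t 10.22 tcp [0.6433 0.0194 0.1867] q [-0.09  0.31  1.33 -0.    1.5  -0.06] w 1.001 gf 0.0 F [-0.2  0.3 -0.1]
  rv [-0.0043  0.0014 -0.0004] d [-0.0143  0.0015  0.0867]
```

View pics/w4.png

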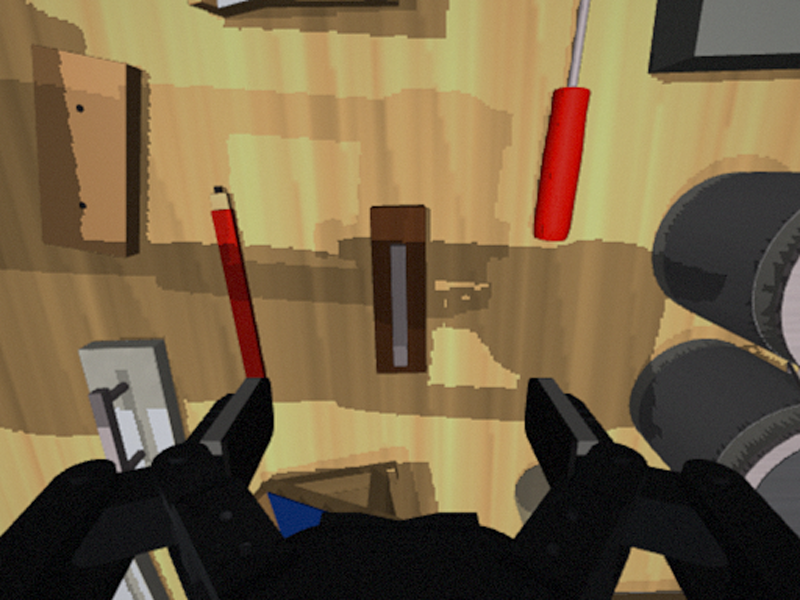

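The bar runs from (398,245) to (401,367), and the board corners are (371,206), (425,206), (426,371), (378,372). That is about 4 mm from the guess. I'll fit it.

```bash
python3 - <<'E'
from h import *
d=np.load("w4.npz");c=(d["K"],d["o"],d["Rc"]); px=lambda a:(np.array(a)+.5)/1.5625-.5
h=.02; L=[[-h,.065,.018],[h,.065,.018],[h,-.065,.018],[-h,-.065,.018]]
x,r=fit([(*c,L,px([(371,206),(425,206),(426,371),(378,372)])),(*c,[[0,.043,.05],[0,-.043,.05]],px([(398,245),(401,367)]))],[.64,0,0]);print(x.round(4),r.round(1))
q=qtool(x[2]); show(([x[0],x[1],.027],q))
E
```

```text
[ 0.6436  0.0022 -0.0034] [0.9 0.8 0.8 0.9 0.2 1.1]
t 10.22 tcp [0.6433 0.0194 0.1867] q [-0.09  0.31  1.33 -0.    1.5  -0.06] w 1.001 gf 0.0 F [-0.2  0.3 -0.1]
  rv [-0.0043  0.0013 -0.022 ] d [-0.017   0.0014  0.1597]
```

```bash
python3 -m crank '[[-0.003,0.001,-0.022,-0.017,0.001,0.06,0],[-0.003,0.001,-0.022,-0.017,0.001,0.12,0],[-0.003,0.001,-0.022,-0.017,0.001,0.15,0],[-0.003,0.001,-0.022,-0.017,0.001,0.159,0],[-0.003,0.001,-0.022,-0.017,0.001,0.159,0]]'
python3 -m crank '[[0,0,0,0,0,0,1],[0,0,0,0,0,0,1],[0,0,0,0,0,0,1],[0,0,0,0,0,0,1],[0,0,0,0,0,0,1]]'
python3 - <<'E'
from h import *
show()
E
```

```text
clock: 10.85
ee_pos: [0.6439, 0.0024, 0.0295]
ee_rot: [0.708, 0.706, -0.0, 0.0]
wrist_force: [0.9, 0.2, 0.3]
grip_width: 1.006
grasp_force: 0.0
clock: 11.48
ee_pos: [0.6438, 0.0016, 0.029]
ee_rot: [0.708, 0.706, -0.0, 0.0]
wrist_force: [-1.3, -0.9, 1.5]
grip_width: 0.099
grasp_force: 59.7
t 11.47 tcp [0.6438 0.0016 0.029 ] q [-0.12  0.43  1.51 -0.    1.21 -0.11] w 0.099 gf 59.7 F [-1.3 -0.9  1.5]
```

```bash
python3 -m crank '[[0,0,0,0,0,-0.05,1],[0,0,0,0,0,-0.11,1],[0,0,0,0,0,-0.17,1],[0,0,0,0,0,-0.17,1]]' | tail -2
python3 - <<'E'
from h import *
q=qtool(EW[2],30)
show((face(EW,[.084,.0005,.029+.07]),q),(face(EW,[.084,.0005,.029+.005]),q))
E
```

```text
grip_width: 0.101
grasp_force: 59.3
t 11.97 tcp [0.6453 0.0016 0.2041] q [-0.12  0.3   1.31 -0.    1.52 -0.11] w 0.101 gf 59.3 F [ 0.3  0.1 -2. ]
  rv [-0.5155 -0.0015  0.0111] d [ 0.2766 -0.0828  0.0493]
  rv [0. 0. 0.] d [-0.     0.     0.065]
```

```bash
python3 -m crank '[[-0.1,0,0.002,0.06,-0.018,0,1],[-0.2,0,0.004,0.12,-0.036,0,1],[-0.35,-0.001,0.006,0.18,-0.054,0.01,1],[-0.5,-0.001,0.01,0.24,-0.072,0.03,1],[-0.516,-0.001,0.011,0.277,-0.083,0.049,1]]' | tail -2
python3 -m crank '[[0,0,0,0,0,0,1],[0,0,0,0,0,0,1]]' | tail -1
python3 - <<'E'
from h import *
q=qtool(EW[2],30)
show((face(EW,[.084,.0005,.029+.004]),q)); rel(EW)
im,K,o,Rc=wcam(); np.savez("w5.npz",im=im,K=K,o=o,Rc=Rc)
cv2.imwrite("pics/w5.png",cv2.resize(im[:,:,::-1],None,fx=1.5625,fy=1.5625,interpolation=cv2.INTER_CUBIC))
print(proj(place(EW,[[0,.065,.018],[.06,.065,.018],[.03,.043,.05]],easel=True),K,o,Rc)*1.5625)
E
```

```text
grip_width: 0.095
grasp_force: 59.3
grasp_force: 59.3
t 12.85 tcp [0.5616 0.2789 0.1491] q [ 0.45  0.05  1.8  -0.3   0.84  0.62] w 0.101 gf 59.3 F [-0.  -0.9 -1.1]
  rv [-0.0084 -0.001   0.0003] d [-0.0005  0.0048  0.0631]
face mm [79.7  0.9 96.1] rv [ 0.008  0.001 -0.   ] F [-0.6 -0.9 -1. ] T 12.8 w 0.101
[[237.8652534  190.236119  ]
 [358.53366477 190.35167138]
 [284.81910214 245.6125797 ]]
```

View pics/w5.png

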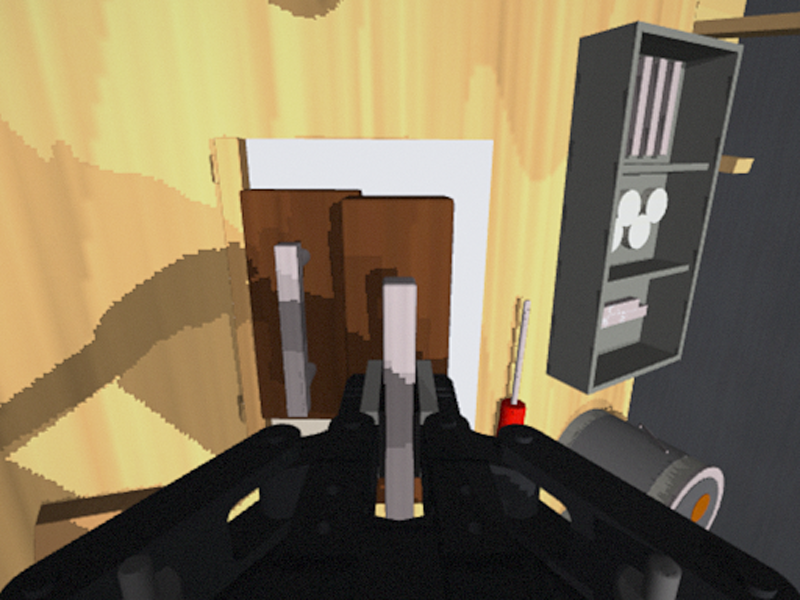

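```bash
r(){ python3 -c "
from h import *
rel(EW)"; }
python3 -m crank '[[-0.008,-0.001,0,-0.001,0.006,0.02,1],[-0.008,-0.001,0,-0.001,0.006,0.045,1],[-0.008,-0.001,0,-0.001,0.006,0.059,1],[-0.008,-0.001,0,-0.001,0.006,0.063,1],[-0.008,-0.001,0,-0.001,0.006,0.063,1]]' |tail -1; r
python3 -m crank '[[0,0,0,0,0,0.001,1],[0,0,0,0,0,0.002,1],[0,0,0,0,0,0.002,1]]' |tail -1; r
```

```text
grasp_force: 59.3
face mm [86.  -0.2 33.7] rv [-0.001 -0.     0.001] F [-0.5  0.2 -0.8] T 13.5 w 0.102
grasp_force: 59.3
face mm [85.7  0.2 31.7] rv [-0.001  0.     0.   ] F [ 0.5  0.1 -0.8] T 13.9 w 0.103
```

Contact should come at about 29.7, so I'll approach in fine steps and then slide down.

```bash
r(){ python3 -c "
from h import *
rel(EW)"; }
python3 -m crank '[[0,0,0,0,0,0.001,1],[0,0,0,0,0,0.0015,1],[0,0,0,0,0,0.0015,1]]' |tail -1; r
python3 -m crank '[[0,0,0,0,-0.001,0.0005,1],[0,0,0,0,-0.002,0.0005,1],[0,0,0,0,-0.002,0.0005,1]]' |tail -1; r
python3 -m crank '[[0,0,0,0,-0.001,0,1],[0,0,0,0,-0.0015,0,1],[0,0,0,0,-0.0015,0,1]]' |tail -1; r
```

```text
grasp_force: 59.4
face mm [85.6  0.1 29.9] rv [-0.  0.  0.] F [-0.1  0.1 -0.3] T 14.3 w 0.099
grasp_force: 59.7
face mm [83.6  0.2 29.6] rv [-0.001  0.     0.   ] F [-0.8 -0.4  1.2] T 14.7 w 0.102
grasp_force: 59.8
face mm [82.1  0.1 29.6] rv [-0.001  0.     0.   ] F [-0.1  0.3  2.5] T 15.0 w 0.103
```

```bash
r(){ python3 -c "
from h import *
rel(EW)"; }
python3 -m crank '[[0,0,0,0,-0.0007,0.0002,1],[0,0,0,0,-0.0015,0.0002,1],[0,0,0,0,-0.0015,0.0002,1]]' |tail -1; r
python3 -m crank '[[0,0,0,0,-0.0008,0,1],[0,0,0,0,-0.0008,0,1]]' |tail -1; r
python3 -m crank '[[0,0,0,0,-0.0006,0,1],[0,0,0,0,-0.0006,0,1]]' |tail -1; r
```

```text
grasp_force: 60.0
face mm [80.7  0.2 29.4] rv [-0.001  0.     0.   ] F [ 0.9 -1.5  4. ] T 15.4 w 0.101
grasp_force: 60.1
face mm [79.8  0.1 29.3] rv [-0.001  0.     0.   ] F [1.7 0.4 5.1] T 15.7 w 0.098
grasp_force: 60.1
face mm [79.2  0.2 29.3] rv [-0.001  0.     0.   ] F [2.3 0.3 5.3] T 15.9 w 0.097
```

```bash
r(){ python3 -c "
from h import *
rel(EW)"; }
for i in 1 2 3; do python3 -m crank '[[0,0,0,0,-0.0006,0,1],[0,0,0,0,-0.0006,0,1]]' |tail -1; r; done
```

```text
grasp_force: 59.9
face mm [78.9  0.1 29.4] rv [-0.001  0.     0.001] F [ 4.1 -1.2  3. ] T 16.1 w 0.099
grasp_force: 59.6
face mm [78.8  0.1 29.4] rv [-0.002  0.     0.001] F [ 7.9 -0.9  0.4] T 16.4 w 0.104
grasp_force: 59.6
face mm [78.6  0.1 29.6] rv [-0.003  0.     0.001] F [11.1 -1.9 -0.4] T 16.6 w 0.1
```

```bash
python3 -m crank '[[0,0,0,0,0.0008,0.0003,1],[0,0,0,0,0.0008,0.0003,1],[0,0,0,0,0.0008,0.0003,0.6],[0,0,0,0,0.0008,0.0003,0.6],[0,0,0,0,0.0008,0.0003,0.6]]'
python3 -m crank '[[0,0,0,0,0,-0.02,0.6],[0,0,0,0,0,-0.05,0.6],[0,0,0,0,0,-0.1,0.5],[0,0,0,0,0,-0.1,0.2],[0,0,0,0,0,-0.1,0]]'|tail -1
python3 - <<'E'
from h import *
im,K,o,Rc=wcam()
cv2.imwrite("pics/w6.png",im[:,:,::-1])
show(([.46,-.12,.30],qtool(0)))
E
```

```text
clock: 17.27
ee_pos: [0.5936, 0.2776, 0.0898]
ee_rot: [0.688, 0.678, 0.182, 0.184]
wrist_force: [0.8, -0.8, -0.8]
grip_width: 0.397
grasp_force: 0.0
grasp_force: 0.0
t 17.95 tcp [0.5434 0.2783 0.1766] q [ 0.47 -0.01  1.81 -0.3   0.89  0.62] w 0.976 gf 0.0 F [ 0.3  0.3 -0.3]
  rv [ 0.5238  0.0037 -0.0145] d [-0.3994 -0.0054 -0.1457]
```

View pics/w6.png

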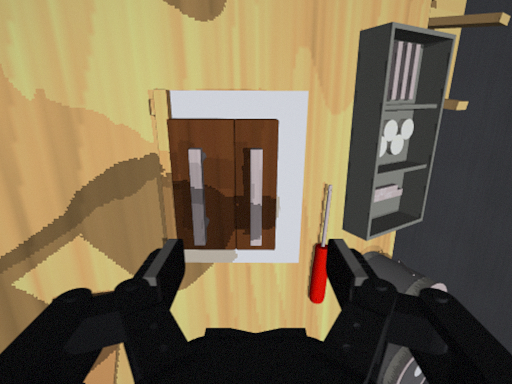

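The walnut pair is seated with its edges in contact. Top board corners are at (169,119), (278,119), (276,249) and (178,249) in this 512-wide picture. I'll check the centring numerically.

```bash
python3 - <<'E'
from h import *
im,K,o,Rc=wcam()
def f(p): # e pose + board offset y, yaw
    e=p[:3]; A=[[.128,.09,0],[.128,-.09,0],[0,.09,0]]
    a=proj(place(e,A,easel=True),K,o,Rc)-[(307,91),(299,262),(169,91)]
    c,s=np.cos(p[4]),np.sin(p[4]); B=[[c*x-s*y+p[5],s*x+c*y+p[3],.018] for x,y in [(0,.065),(.1,.065),(.1,-.065),(0,-.065)]]
    b=proj(place(e,B,easel=True),K,o,Rc)-[(169,119),(278,119),(276,249),(178,249)]
    return np.concatenate([a,b]).ravel()
r=least_squares(f,[*EW,0,0,0]);print(r.x.round(4),r.fun.round(1))
E
python3 -m crank '[[0.524,0.004,-0.0145,-0.399,-0.005,-0.146,0],[0.524,0.004,-0.0145,-0.399,-0.005,-0.146,0],[0.524,0.004,-0.0145,-0.399,-0.005,-0.146,0],[0.524,0.004,-0.0145,-0.399,-0.005,-0.146,0],[0.524,0.004,-0.0145,-0.399,-0.005,-0.146,0]]' | tail -1
python3 -c "
from h import *
show(([.46,-.12,.30],qtool(0)))"
```

```text
[ 0.5401  0.277  -0.0098  0.0016 -0.0081  0.0007] [ 0.9 -0.4  0.3  0.4 -0.1  0.2 -2.2 -0.6  1.9 -0.2 -0.   0.9  0.4  0.5]
grasp_force: 0.0
t 18.62 tcp [ 0.4821 -0.0163  0.2672] q [-0.19 -0.05  1.58  0.    1.62 -0.19] w 1.0 gf 0.0 F [ 1.2 -0.5  0.3]
  rv [-0.0021 -0.0009 -0.0004] d [-0.1036 -0.0221 -0.0328]
```

```bash
python3 -m crank '[[-0.002,0,0,-0.104,-0.022,-0.033,0],[-0.002,0,0,-0.104,-0.022,-0.033,0],[-0.002,0,0,-0.104,-0.022,-0.033,0]]' | tail -1
python3 - <<'E'
from h import *
im,K,o,Rc=wcam(); np.savez("w7.npz",im=im,K=K,o=o,Rc=Rc)
cv2.imwrite("pics/w7.png",cv2.resize(im[:,:,::-1],None,fx=1.5625,fy=1.5625,interpolation=cv2.INTER_CUBIC))
show()
E
```

```text
grasp_force: 0.0
t 19.05 tcp [ 0.4603 -0.1196  0.3002] q [-0.42 -0.07  1.53  0.    1.68 -0.41] w 1.003 gf 0.0 F [-0.5  0.6 -0.1]
```

View pics/w7.png

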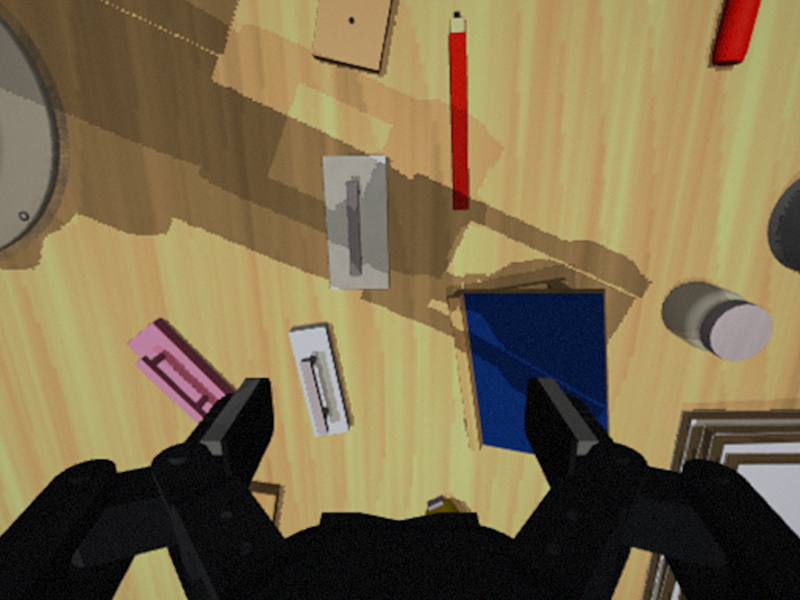

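White deep has corners (322,156), (387,156), (389,289), (330,289) and its bar at (352,178)–(355,275). White shallow has corners (290,328), (327,324), (349,431), (315,436). The blue face has corners (605,289), (464,291), (482,444).

```bash
python3 - <<'E'
from h import *
d=np.load("w7.npz");c=(d["K"],d["o"],d["Rc"]); px=lambda a:(np.array(a)+.5)/1.5625-.5
def B(h): return [[-h,.065,.018],[h,.065,.018],[h,-.065,.018],[-h,-.065,.018]]
bar=[[0,.043,.05],[0,-.043,.05]]
x,r=fit([(*c,B(.03),px([(322,156),(387,156),(389,289),(330,289)])),(*c,bar,px([(352,178),(355,275)]))],[.42,-.1,0]);print(x.round(4),r.round(1))
s,r=fit([(*c,B(.02),px([(290,328),(327,324),(349,431),(315,436)]))],[.37,-.27,.1]);print(s.round(4),r.round(1))
L=[[.128,.09,0],[0,.09,0],[0,-.09,0]]
e,r=fit([(*c,L,px([(605,289),(464,291),(482,444)]))],[.54,-.26,.16],True);print(e.round(4),r.round(1))
q=qtool(x[2]); show(([x[0],x[1],.12],q),([x[0],x[1],.028],q))
E
```

```text
[ 0.4204 -0.1005  0.0023] [0.6 0.9 0.3 0.1 1.5 0.4]
[ 0.3751 -0.2708  0.1391] [0.8 0.2 0.3 0.7]
[ 0.5407 -0.2541  0.1586] [1.1 0.3 1.2]
t 19.05 tcp [ 0.4603 -0.1196  0.3002] q [-0.42 -0.07  1.53  0.    1.68 -0.41] w 1.003 gf 0.0 F [-0.5  0.6 -0.1]
  rv [ 0.0012 -0.0009 -0.0053] d [ 0.0188 -0.0402  0.1802]
  rv [0. 0. 0.] d [0.    0.    0.092]
```

```bash
python3 -m crank '[[0.001,-0.001,-0.005,0.019,-0.04,0.06,0],[0.001,-0.001,-0.005,0.019,-0.04,0.12,0],[0.001,-0.001,-0.005,0.019,-0.04,0.17,0],[0.001,-0.001,-0.005,0.019,-0.04,0.18,0],[0.001,-0.001,-0.005,0.019,-0.04,0.18,0]]' | tail -1
python3 -c "
from h import *
x=[.4204,-.1005,.0023]
show(([x[0],x[1],.028],qtool(x[2])))
im,K,o,Rc=wcam()
cv2.imwrite('pics/w8.png',cv2.resize(im[120:330,150:362,::-1],None,fx=2,fy=2))
print((proj(place(x,[[0,.043,.05],[0,-.043,.05]]),K,o,Rc)-[150,120])*2)"
```

```text
grasp_force: 0.0
t 19.68 tcp [ 0.4214 -0.0989  0.1215] q [-0.41 -0.08  1.91  0.    1.32 -0.41] w 1.004 gf 0.0 F [-0.   0.2 -0.2]
  rv [0.001  0.0004 0.0034] d [-0.0016 -0.0011  0.0935]
[[206.09596767  64.30532897]
 [205.78500189 261.80011427]]
```

View pics/w8.png

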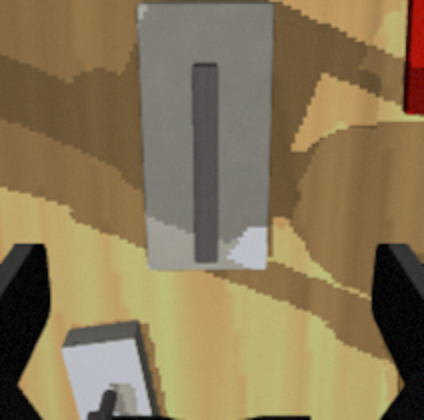

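The bar is at (205,64)–(205,262), exactly as predicted, so I'll grasp it.

```bash
python3 -m crank '[[0,0,0.003,-0.001,-0.001,0.05,0],[0,0,0.003,-0.001,-0.001,0.08,0],[0,0,0.003,-0.001,-0.001,0.093,0],[0,0,0.003,-0.001,-0.001,0.093,0],[0,0,0.003,-0.001,-0.001,0.093,1]]' | tail -1
python3 -m crank '[[0,0,0,0,0,0,1],[0,0,0,0,0,0,1],[0,0,0,0,0,0,1],[0,0,0,0,0,0,1]]'
python3 -m crank '[[0,0,0,0,0,-0.05,1],[0,0,0,0,0,-0.1,1],[0,0,0,0,0,-0.15,1],[0,0,0,0,0,-0.15,1]]' | tail -2
cat >> h.py <<'E'
EB=[.5407,-.2541,.1586]
E
python3 - <<'E'
from h import *
q=qtool(EB[2],30)
show((face(EB,[.034,0,.0275+.06]),q))
E
```

```text
grasp_force: 0.0
clock: 20.85
ee_pos: [0.42, -0.1002, 0.0278]
ee_rot: [0.706, 0.708, 0.0, 0.001]
wrist_force: [-0.6, 0.6, 2.4]
grip_width: 0.102
grasp_force: 59.2
grip_width: 0.102
grasp_force: 59.1
t 21.35 tcp [ 0.4211 -0.1007  0.1809] q [-0.41 -0.13  1.83 -0.    1.44 -0.42] w 0.102 gf 59.1 F [ 0.  -0.2 -2.3]
  rv [-0.5164  0.0443 -0.152 ] d [-0.1557  0.1047  0.0633]
```

```bash
python3 -m crank '[[-0.1,0.009,-0.03,-0.05,0.033,0,1],[-0.25,0.022,-0.075,-0.1,0.067,0.01,1],[-0.4,0.034,-0.118,-0.15,0.1,0.03,1],[-0.516,0.044,-0.152,-0.156,0.105,0.063,1],[-0.516,0.044,-0.152,-0.156,0.105,0.063,1]]' | tail -1
python3 - <<'E'
from h import *
q=qtool(EB[2],30)
im,K,o,Rc=wcam(); np.savez("w9.npz",im=im,K=K,o=o,Rc=Rc)
cv2.imwrite("pics/w9.png",cv2.resize(im[:,:,::-1],None,fx=1.5625,fy=1.5625,interpolation=cv2.INTER_CUBIC))
print(proj(place(EB,[[.128,.09,0],[.128,-.09,0],[0,.09,0],[0,.09,.012]],easel=True),K,o,Rc)*1.5625)
show((face(EB,[.036,0,.0278+.004]),q)); rel(EB)
E
```

```text
grasp_force: 59.0
[[606.0975738  137.16366202]
 [566.91501215 453.53200818]
 [343.05509889 139.34693629]
 [339.61735657 137.66781788]]
t 22.02 tcp [ 0.5239 -0.2557  0.113 ] q [-0.82  0.03  1.9   0.52  0.97 -1.22] w 0.101 gf 59.1 F [ 0.7  0.  -1.5]
  rv [-0.0092 -0.0046 -0.0059] d [-0.0013  0.0076  0.0519]
face mm [28.9  1.1 83.7] rv [0.009 0.005 0.006] F [-0.1 -0.1 -1.6] T 22.0 w 0.101
```

View pics/w9.png

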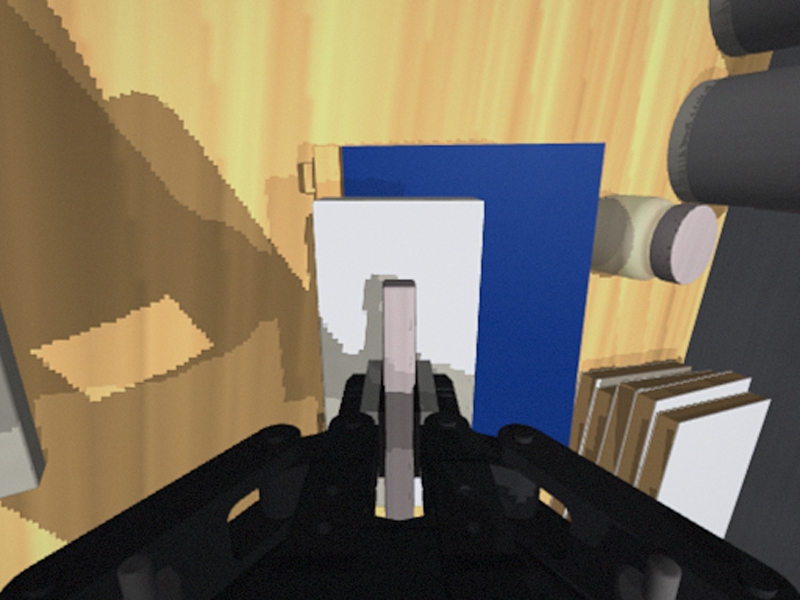

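Face corners are seen at (343,148) and (604,144), against (343,139) and (606,137) predicted. The easel therefore sits a few mm further toward −y, so I'll refit using both views.

```bash
python3 - <<'E'
from h import *
px=lambda a:(np.array(a)+.5)/1.5625-.5
d=np.load("w9.npz");c=(d["K"],d["o"],d["Rc"]);d=np.load("w7.npz");c7=(d["K"],d["o"],d["Rc"])
o9=(*c,[[.128,.09,0],[0,.09,0]],px([(604.5,144),(343,148)]))
e,r=fit([o9],EB,True);print(e.round(4),r.round(1))
o7=(*c7,[[.128,.09,0],[0,.09,0],[0,-.09,0]],px([(605,289),(464,291),(482,444)]))
e,r=fit([o9,o7],EB,True);print(e.round(4),r.round(1))
# intensity-based lower-right visible edge of blue in w9
im=d=np.load("w9.npz")["im"].astype(int)
m=(im[:,:,2]>im[:,:,0]+50)
for row in (150,200,250): print(row,np.where(m[row])[0][[0,-1]])
for t in (e,): print(proj(place(t,[[.128,y,0] for y in (.05,0,-.05)],easel=True),*c).round(1))
E
```

```text
[ 0.5415 -0.2579  0.1663] [0.2 0.2]
[ 0.5409 -0.2571  0.159 ] [0.4 1.3 3.3 1.5 0.6]
150 [309 379]
200 [306 373]
250 [304 367]
[[380.6 144.7]
 [373.4 203.5]
 [366.9 255.5]]
```

```bash
echo 'EB=[.5411,-.2575,.162]' >> h.py; python3 - <<'E'
from h import *
q=qtool(EB[2],30); show((face(EB,[.036,0,.0278+.004]),q))
E
```

```text
t 22.02 tcp [ 0.5239 -0.2557  0.113 ] q [-0.82  0.03  1.9   0.52  0.97 -1.22] w 0.101 gf 59.1 F [ 0.7  0.  -1.5]
  rv [-0.0092 -0.0029 -0.0088] d [-0.0046  0.0075  0.0518]
```

```bash
r(){ python3 -c "
from h import *
rel(EB)"; }
python3 -m crank '[[-0.009,-0.003,-0.009,-0.005,0.007,0.02,1],[-0.009,-0.003,-0.009,-0.005,0.007,0.04,1],[-0.009,-0.003,-0.009,-0.005,0.007,0.05,1],[-0.009,-0.003,-0.009,-0.005,0.007,0.052,1],[-0.009,-0.003,-0.009,-0.005,0.007,0.052,1]]' |tail -1; r
python3 -m crank '[[0,0,0,0,0,0.001,1],[0,0,0,0,0,0.001,1]]' |tail -1; r
```

```text
grasp_force: 59.1
face mm [38.4 -0.9 33.2] rv [-0.004 -0.002 -0.005] F [-1.8 -0.1 -2.4] T 22.6 w 0.098
grasp_force: 59.1
face mm [38.  -1.1 32. ] rv [-0.004 -0.003 -0.004] F [ 0.1 -0.5 -1. ] T 22.9 w 0.1
```

```bash
r(){ python3 -c "
from h import *
rel(EB)"; }
python3 -m crank '[[0.004,0.002,0.004,0.001,-0.001,0.001,1],[0.004,0.002,0.004,0.001,-0.002,0.0025,1],[0.004,0.002,0.004,0.001,-0.002,0.0025,1]]' |tail -1; r
python3 -m crank '[[0,0,0,0,-0.001,0.0005,1],[0,0,0,0,-0.001,0.0005,1]]' |tail -1; r
python3 -m crank '[[0,0,0,0,-0.001,0.0005,1],[0,0,0,0,-0.001,0.0005,1]]' |tail -1; r
```

```text
grasp_force: 59.1
face mm [35.7  0.1 29. ] rv [ 0. -0. -0.] F [-0.6  0.1 -2.1] T 23.3 w 0.1
grasp_force: 59.2
face mm [34.8 -0.  28.7] rv [ 0. -0. -0.] F [-1.  -0.7  0.5] T 23.5 w 0.101
grasp_force: 60.0
face mm [34.4 -0.2 28.5] rv [-0.001 -0.001 -0.001] F [2.4 1.2 5.6] T 23.8 w 0.106
```

```bash
r(){ python3 -c "
from h import *
rel(EB)"; }
python3 -m crank '[[0,0,0,0,-0.0012,0,1],[0,0,0,0,-0.0025,0,1],[0,0,0,0,-0.0025,0,1]]' |tail -1; r
for i in 1 2 3; do python3 -m crank '[[0,0,0,0,-0.0007,0,1],[0,0,0,0,-0.0007,0,1]]' |tail -1; r; done
```

```text
grasp_force: 60.1
face mm [31.7 -0.3 28.5] rv [-0.001 -0.001 -0.001] F [1.  0.1 5.5] T 24.1 w 0.1
grasp_force: 60.0
face mm [31.1 -0.4 28.5] rv [-0.001 -0.001 -0.001] F [2.  0.6 5.4] T 24.4 w 0.102
grasp_force: 60.0
face mm [30.4 -0.3 28.5] rv [-0.001 -0.001 -0.001] F [0.7 0.3 4.8] T 24.6 w 0.103
grasp_force: 60.0
face mm [29.7 -0.4 28.5] rv [-0.001 -0.001 -0.001] F [ 1.8 -0.3  5.3] T 24.9 w 0.102
```

```bash
r(){ python3 -c "
from h import *
rel(EB)"; }
for i in 1 2 3; do python3 -m crank '[[0,0,0,0,-0.0006,0,1],[0,0,0,0,-0.0006,0,1]]' |tail -1; r; done
```

```text
grasp_force: 60.0
face mm [29.1 -0.4 28.5] rv [-0.001 -0.001 -0.001] F [1.5 0.1 4.8] T 25.1 w 0.102
grasp_force: 59.8
face mm [28.7 -0.4 28.5] rv [-0.001 -0.001 -0.001] F [5.1 0.1 4. ] T 25.4 w 0.105
grasp_force: 59.9
face mm [28.5 -0.4 28.7] rv [-0.002 -0.001 -0.001] F [6.6 2.1 3.8] T 25.6 w 0.101
```

```bash
python3 -m crank '[[0,0,0,0,0,0,0.6],[0,0,0,0,0,0,0.5],[0,0,0,0,0,0,0.5],[0,0,0,0,0,-0.03,0.5],[0,0,0,0,0,-0.09,0.4]]' |tail -1
python3 -m crank '[[0,0,0,0,0,-0.04,0.2],[0,0,0,0,0,-0.04,0]]'|tail -1
python3 - <<'E'
from h import *
show(([.375,-.265,.15],qtool(.139)))
E
```

```text
grasp_force: 0.0
grasp_force: 0.0
t 26.52 tcp [ 0.4863 -0.2675  0.1796] q [-0.91 -0.09  1.88  0.51  1.13 -1.24] w 0.98 gf 0.0 F [-0.5 -0.6  0.1]
  rv [ 0.5256 -0.0013  0.0227] d [ 0.0205 -0.1094 -0.0294]
```

```bash
python3 -m crank '[[0.526,-0.001,0.023,0.02,-0.109,-0.029,0],[0.526,-0.001,0.023,0.02,-0.109,-0.029,0],[0.526,-0.001,0.023,0.02,-0.109,-0.029,0],[0.526,-0.001,0.023,0.02,-0.109,-0.029,0],[0.526,-0.001,0.023,0.02,-0.109,-0.029,0]]' |tail -1
python3 - <<'E'
from h import *
im,K,o,Rc=wcam(); np.savez("w10.npz",im=im,K=K,o=o,Rc=Rc); show()
s=[.3751,-.2708,.1391]; L=[[-.02,.065,.018],[.02,.065,.018],[.02,-.065,.018],[-.02,-.065,.018]]
P=proj(place(s,L),K,o,Rc); print(P.round(1), proj(place(s,[[0,.043,.05],[0,-.043,.05]]),K,o,Rc).round(1))
hsv=cv2.cvtColor(im,cv2.COLOR_RGB2HSV); m=((hsv[:,:,1]<60)&(hsv[:,:,2]>90)).astype(np.uint8)
x0,y0=P.min(0).astype(int)-15; x1,y1=P.max(0).astype(int)+15
for y in range(y0,min(y1,384),3): print(y,''.join('#' if v else '.' for v in m[y,x0:x1]))
print(x0)
E
```

```text
grasp_force: 0.0
t 27.2 tcp [ 0.3757 -0.2639  0.1466] q [-0.78 -0.04  1.82  0.    1.38 -0.92] w 0.999 gf 0.0 F [-0.8  0.2  0.3]
[[232.  125.9]
 [273.8 126.1]
 [271.2 248.1]
 [234.6 248. ]] [[252.5 154.3]
 [252.5 243.6]]
110 ........................................................................
113 ........................................................................
116 ........................................................................
119 ........................................................................
122 ........................................................................
125 ........................................................................
128 ........................................................................
131 .............##########################################.................
134 .............##########################################.................
137 ..............#########################################.................
140 ..............#########################################.................
143 ..............###############
[... 2350 characters left out ...]
...
236 .................##############.........###############.................
239 ..................#############.........###############.................
242 ..................###############.......###############.................
245 ..................#####################################.................
248 ..................#####################################.................
251 ........................................................................
254 ........................................................................
257 ........................................................................
260 ........................................................................
216
```

The mask gives board corners (229,129.5), (271,129.5), (271,249.5), (234,249.5) and the bar from (249,156.5) to (251.3,243).

```bash
python3 - <<'E'
from h import *
d=np.load("w10.npz");c=(d["K"],d["o"],d["Rc"])
L=[[-.02,.065,.018],[.02,.065,.018],[.02,-.065,.018],[-.02,-.065,.018]]
s,r=fit([(*c,L,np.array([(229,129.5),(271,129.5),(271,249.5),(234,249.5)])),(*c,[[0,.043,.05],[0,-.043,.05]],np.array([(249.3,156.5),(251.3,243)]))],[.375,-.27,.14]);print(s.round(4),r.round(1))
show(([s[0],s[1],.028],qtool(s[2])))
E
```

```text
[ 0.3737 -0.2732  0.157 ] [0.9 1.5 0.4 0.5 0.3 2.6]
t 27.2 tcp [ 0.3757 -0.2639  0.1466] q [-0.78 -0.04  1.82  0.    1.38 -0.92] w 0.999 gf 0.0 F [-0.8  0.2  0.3]
  rv [-0.0016 -0.0056 -0.0164] d [-0.0096 -0.0031  0.1185]
```

```bash
python3 - <<'E'
from h import *
d=np.load("w7.npz");K,o,Rc=d["K"],d["o"],d["Rc"]
for u,v,z in [(155,355,.05),(210,412,.05),(160,320,.018),(232,388,.018)]:
    a=Rc@np.array([((u+.5)/1.5625-.5-K[0,2])/K[0,0],((v+.5)/1.5625-.5-K[1,2])/K[0,0],1]); print((o+a*(z-o[2])/a[2]).round(3))
E
```

```text
[ 0.219 -0.223  0.05 ]
[ 0.265 -0.288  0.05 ]
[ 0.212 -0.198  0.018]
[ 0.277 -0.278  0.018]
```

```bash
python3 -m crank '[[-0.001,-0.005,-0.016,-0.01,-0.003,0.05,0.3],[-0.001,-0.005,-0.016,-0.01,-0.003,0.09,0.3],[-0.001,-0.005,-0.016,-0.01,-0.003,0.11,0.3],[-0.001,-0.005,-0.016,-0.01,-0.003,0.118,0.3],[-0.001,-0.005,-0.016,-0.01,-0.003,0.118,0.3]]' 
python3 -m crank '[[0,0,0,0,0,0,1],[0,0,0,0,0,0,1],[0,0,0,0,0,0,1],[0,0,0,0,0,0,1],[0,0,0,0,0,0,1]]'
python3 -m crank '[[0,0,0,0,0,-0.05,1],[0,0,0,0,0,-0.11,1],[0,0,0,0,0,-0.16,1],[0,0,0,0,0,-0.16,1]]' | tail -2
python3 - <<'E'
from h import *
q=qtool(EB[2],30)
show((face(EB,[.084,0,.029+.07]),q))
E
```

```text
clock: 27.82
ee_pos: [0.3737, -0.2742, 0.0294]
ee_rot: [0.65, 0.76, -0.001, -0.0]
wrist_force: [-0.3, 0.1, -0.8]
grip_width: 0.701
grasp_force: 0.0
clock: 28.45
ee_pos: [0.374, -0.2742, 0.0296]
ee_rot: [0.65, 0.76, -0.001, -0.0]
wrist_force: [-1.8, 0.1, 6.3]
grip_width: 0.1
grasp_force: 60.8
grip_width: 0.101
grasp_force: 59.7
t 28.95 tcp [ 0.3751 -0.2748  0.1928] q [-0.8  -0.07  1.74 -0.    1.46 -0.95] w 0.101 gf 59.7 F [ 0.3  0.1 -1.8]
  rv [-0.5217  0.0067 -0.0042] d [-0.0084  0.1898  0.0394]
```

```bash
python3 -m crank '[[-0.1,0.001,-0.001,-0.002,0.05,-0.01,1],[-0.25,0.003,-0.002,-0.004,0.11,-0.01,1],[-0.4,0.005,-0.003,-0.006,0.16,0,1],[-0.522,0.007,-0.004,-0.008,0.19,0.03,1],[-0.522,0.007,-0.004,-0.008,0.19,0.039,1]]' | tail -1
python3 -m crank '[[0,0,0,0,0,0,1],[0,0,0,0,0,0,1]]' | tail -1
python3 - <<'E'
from h import *
q=qtool(EB[2],30)
show((face(EB,[.085,0,.0296+.004]),q)); rel(EB)
im,K,o,Rc=wcam(); np.savez("w11.npz",im=im,K=K,o=o,Rc=Rc)
T=imaging.snapshot("wrist")["T_tool_cam"]
print("held board corners expected",proj([[.065,-.02,.0116],[.065,.02,.0116]],K,T[:3,3],T[:3,:3]).round(1))
P=proj(place(EB,[[0,.065,.018],[.06,.065,.018]],easel=True),K,o,Rc);print("deep",P.round(1))
hsv=cv2.cvtColor(im,cv2.COLOR_RGB2HSV); m=((hsv[:,:,1]<60)&(hsv[:,:,2]>90))
for y in range(108,150,3): print(y,''.join('#' if v else '.' for v in m[y,140:320:2]))
E
```

```text
grasp_force: 59.7
grasp_force: 59.7
t 29.82 tcp [ 0.563  -0.2527  0.1513] q [-0.76  0.05  1.8   0.49  1.02 -1.12] w 0.1 gf 59.7 F [-0.2 -0.3 -0.9]
  rv [-0.0037 -0.0033 -0.0019] d [-0.0014  0.0032  0.0637]
face mm [82.   1.2 97.3] rv [0.004 0.003 0.002] F [-0.7 -0.3 -0.6] T 29.8 w 0.1
held board corners expected [[216.8 126.4]
 [290.4 126.5]]
deep [[149.1 122.4]
 [226.  122.3]]
108 ..........................................................................................
111 ..........................................................................................
114 ..........................................................................................
117 ..........................................................................................
120 ..........................................................................................
123 ........####################################........................................#.....
126 .....#######################################################################........#.....
129 .....#######################################################################........#.....
132 .....#######################################################################........#.....
135 .....#######################################################################........#.....
138 ......######################################################################........#.....
141 ......######################################################################..............
144 ......######################################################################..............
147 ......#####################################################################...............
```

```bash
r(){ python3 -c "
from h import *
rel(EB)"; }
python3 -m crank '[[-0.004,-0.003,-0.002,-0.002,0.004,0.02,1],[-0.004,-0.003,-0.002,-0.002,0.004,0.045,1],[-0.004,-0.003,-0.002,-0.002,0.004,0.06,1],[-0.004,-0.003,-0.002,-0.002,0.004,0.064,1],[-0.004,-0.003,-0.002,-0.002,0.004,0.064,1]]' |tail -1; r
python3 -m crank '[[0,0,0,0,0,0.001,1],[0,0,0,0,0,0.0025,1],[0,0,0,0,0,0.0025,1]]' |tail -1; r
```

```text
grasp_force: 59.7
face mm [85.4 -0.3 32.5] rv [-0.001  0.001  0.001] F [-2.  -0.2 -0.5] T 30.6 w 0.106
grasp_force: 61.4
face mm [85.3 -0.4 30.4] rv [-0.001  0.001  0.   ] F [-4.5  1.8 10.8] T 30.9 w 0.1
```

```bash
r(){ python3 -c "
from h import *
rel(EB)"; }
python3 -m crank '[[0,0,0,-0.0003,-0.001,-0.0002,1],[0,0,0,-0.0003,-0.0025,-0.0002,1],[0,0,0,-0.0003,-0.0025,-0.0002,1]]' |tail -1; r
python3 -m crank '[[0,0,0,0,-0.001,0,1],[0,0,0,0,-0.002,0,1],[0,0,0,0,-0.002,0,1]]' |tail -1; r
for i in 1 2; do python3 -m crank '[[0,0,0,0,-0.0007,0,1],[0,0,0,0,-0.0007,0,1]]' |tail -1; r; done
```

```text
grasp_force: 60.7
face mm [83.  -0.8 30.2] rv [-0.001  0.001  0.001] F [0.2 0.7 5.5] T 31.3 w 0.101
grasp_force: 60.7
face mm [81.1 -0.7 30.2] rv [-0.002  0.001  0.001] F [ 1.4 -0.1  4.7] T 31.7 w 0.1
grasp_force: 60.7
face mm [80.4 -0.8 30.2] rv [-0.002  0.001  0.001] F [1.2 0.3 5.8] T 31.9 w 0.099
grasp_force: 60.7
face mm [79.7 -0.8 30.2] rv [-0.002  0.001  0.001] F [ 2.2 -0.2  5.7] T 32.2 w 0.1
```

```bash
r(){ python3 -c "
from h import *
rel(EB)"; }
for i in 1 2 3; do python3 -m crank '[[0,0,0,0,-0.0006,0,1],[0,0,0,0,-0.0006,0,1]]' |tail -1; r; done
```

```text
grasp_force: 60.7
face mm [79.2 -0.8 30.2] rv [-0.002  0.001  0.001] F [1.4 0.2 5.8] T 32.4 w 0.1
grasp_force: 60.5
face mm [78.8 -0.7 30.2] rv [-0.002  0.001  0.001] F [ 4.1 -0.2  4.9] T 32.7 w 0.103
grasp_force: 60.2
face mm [78.6 -0.7 30.3] rv [-0.003  0.     0.001] F [8.1 0.3 1.5] T 32.9 w 0.101
```

Edge contact came at 78.7, the same as on the white easel. I'll release, retract to clear height and check both easels from there.

```bash
python3 -m crank '[[0,0,0,0,0.0006,0.0002,1],[0,0,0,0,0.0006,0.0002,0.6],[0,0,0,0,0.0006,0.0002,0.6],[0,0,0,0,0.0006,0.0002,0.6]]'|tail -2
python3 -m crank '[[0,0,0,0,0,-0.02,0.6],[0,0,0,0,0,-0.05,0.6],[0,0,0,0,0,-0.11,0.5],[0,0,0,0,0,-0.14,0.2],[0,0,0,0,0,-0.14,0]]'|tail -1
python3 - <<'E'
from h import *
w=wcam()[0]; s=imaging.snapshot("side")["img"]
a=cv2.resize(w,(400,300)); b=cv2.resize(s[90:250,170:384],None,fx=1.87,fy=1.87)[:300]
b=cv2.copyMakeBorder(b,0,300-b.shape[0],0,0,cv2.BORDER_CONSTANT)
cv2.imwrite("pics/fin.png",np.hstack([a,b])[:,:800,::-1]); show()
E
```

```text
grip_width: 0.402
grasp_force: 0.0
grasp_force: 0.0
t 34.15 tcp [ 0.5238 -0.261   0.2123] q [-0.83 -0.05  1.78  0.48  1.16 -1.13] w 1.002 gf 0.0 F [-0.5  0.   0.1]
```

View pics/fin.png

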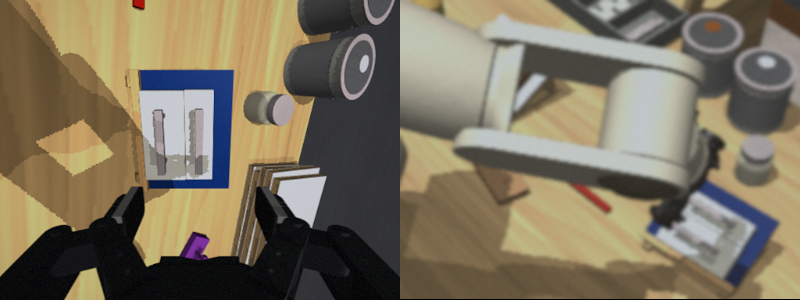

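The left half shows both white fronts seated side by side on the blue easel, at about (140–215, 90–180). I'll check the centring numerically before handing in.

```bash
python3 - <<'E'
from h import *
im,K,o,Rc=wcam(); hsv=cv2.cvtColor(im,cv2.COLOR_RGB2HSV).astype(int); i=im.astype(int)
m=((hsv[:,:,1]<60)&(hsv[:,:,2]>90)); bl=i[:,:,2]>i[:,:,0]+50
def y_at(u,v,h):
    a=R.from_euler('z',EB[2])*FI; O=np.array([EB[0],EB[1],.026]); ray=Rc@np.array([(u-K[0,2])/K[0,0],(v-K[1,2])/K[0,0],1]); C=a.inv().apply(o-O); D=a.inv().apply(ray); return ((C+D*(h-C[2])/D[2])*1e3).round(1)
for u in (195,215,225,240,260):
    w=np.where(m[100:240,u])[0]+100; b=np.where(bl[70:250,u])[0]+70
    print(u,"board",[y_at(u,w[0]-.5,.018),y_at(u,w[-1]+.5,.018)],"easel",[y_at(u,b[0]-.5,0)[1],y_at(u,b[-1]+.5,0)[1]])
for v in (125,170,200):
    w=np.where(m[v,160:290])[0]+160; b=np.where(bl[v])[0]; print(v,"board x",y_at(w[0]-.5,v,.018)[0],y_at(w[-1]+.5,v,.018)[0],"easel top",y_at(b[-1]+.5,v,0)[0])
E
```

```text
195 board [array([17.2, 64.7, 18. ]), array([  8.7, -65.9,  18. ])] easel [np.float64(90.8), np.float64(-88.3)]
215 board [array([37.7, 64.7, 18. ]), array([ 32., -66.,  18.])] easel [np.float64(90.8), np.float64(-88.3)]
225 board [array([48. , 64.7, 18. ]), array([ 43.7, -66. ,  18. ])] easel [np.float64(90.7), np.float64(-88.3)]
240 board [array([63.4, 65.7, 18. ]), array([ 61.2, -64.7,  18. ])] easel [np.float64(90.7), np.float64(-88.3)]
260 board [array([83.9, 65.7, 18. ]), array([ 84.5, -64.7,  18. ])] easel [np.float64(90.7), np.float64(-88.4)]
125 board x -0.5 100.1 easel top 126.7
170 board x -0.1 100.0 easel top 126.7
200 board x -0.5 99.5 easel top 127.1
```

```bash
python3 -c "
from station import env
print(env.hand_in())"
```

```text
the job is handed in; nothing more can be done
None
```

The job is handed in: the walnut fronts are on the white easel and the white fronts on the blue one, deep against the lip with the shallow touching above, all measured within about 2 mm of centre; the first one (walnut deep) pressed its easel with up to about 50 N at the wrist for a moment.

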